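# Present the draw dish at the ball rack

## Robot

A 6-joint arm with a two-finger parallel gripper is mounted at the origin on the work surface. World frame = base frame: x ahead of the robot, y to its left, z up, the work surface at z = 0. Lengths are in m, angles in rad, forces in N, time in s.
With the tool pointing down it reaches from about 0.35 to 0.975 m from the base axis. Payload 17.4 kg.
Tool frame: the origin (TCP) lies at the very end of the fingers, on their centre line; the grasp point (between the pads) lies 19 mm behind it; z points along the fingers, x is the direction in which the jaws open and shut, and the axes are right-handed (so a half turn about z gives the same grasp; the last joint's range is limited). The gripper opens to 85 mm and grips with 20 to 120 N. Pads are 22 mm wide; open, the fingers measure 114 mm over their backs; the gripper's body (76 mm by 85 mm) begins 54 mm behind the grasp point. The pads swing forward as they close: fully open they stand 13 mm farther back than shut.
Start: joints at [1.199, 0.116, 1.442, -0, 1.584, -0.038], TCP at [0.221, 0.638, 0.206] pointing down, gripper open.
Joint ranges: [-2.83, 2.83], [-0.83, 2.19], [0.07, 2.5], [-1.14, 4.28], [0.01, 3], [-2.97, 2.97]. Speed limits (rad/s): [1.89, 1.89, 2.22, 3.14, 3.14, 3.14].

## Interface

Orientations are given as a unit quaternion [w, x, y, z].
In Python, from bench import robot gives the robot as it stands.
- The arm moves only by the shell command python3 -m pendant 'ROWS' [OPENING] [FORCE]. ROWS is a JSON object of lists of equal length, an entry for each row: "translation": the shift along the tool's x, y, z in units of 40 mm (1.0 is 40 mm), a list of three; "rot": the turn, a rotation vector about the tool's x, y, z in units of 8 degrees (1.0 is 8 degrees), a list of three. A call has 1 to 12 rows; each row is the pose to reach, as a shift and turn from the pose commanded when the call began, along the tool's axes at that moment; what a row does not reach only later rows make up. A row lasts 1/8 s, in which the tool goes at most 62.5 mm and 10.7 degrees, less where a joint would pass 70% of its speed; a pose out of reach is approached as far as the arm can. A call with a gripper value outside its range is refused whole. OPENING is the closure, from 0 (fully open) to 1 (shut), set as the call begins (- or left out, the last holds). The fingers move at their own pace and stop on an object; FORCE is the grip in N (left out, the last holds). Time passes only in rows, so rows that repeat a pose let the fingers close. It gives the time, the measured TCP pose, the force and the opening at its end, in the units of the state.
- robot.state(): the state, without advancing time (a new reading comes with each control period).
- robot.capture(name): name is "scene" or "top" or "wrist"; returns the picture (420x560x3 uint8, red, green, blue); there is no depth.
- robot.camera_model(name): a dict with "fx", "fy", "cx", "cy" (pixels), "dist" ([k1, k2, p1, p2, k3] as OpenCV has them; the pictures are not rectified), "R" (3x3) and "t" (3): a world point X has camera coordinates R X + t; the wrist camera has in their place "mount" (4x4, takes a point from camera to tool coordinates, whose origin is the TCP and whose axes are the tool frame's). Camera axes: x right, y down, z forward; pixel columns grow to the right and rows downward; lengths in m; the calibration is good to about 2 mm. A picture is of the moment at which its call begins: read the wrist's pose just before it. camera_model takes no time and is no camera call.
- robot.job_done(): hands the job in, once; it reports no verdict.
Trained networks look in the newest picture that a camera, given by its name, has taken for a name from the list of things; names that differ only in an ending like _2 or _b are one class to them, and where a whole thing is asked for, a point or a joint stands for the part that bears it (a point fixed in the world has none). Each returns a list of dicts, best first, with "score" (0 to 1); they miss things now and then, are a little off and sometimes report something else, mostly with a low value. They report only what shows in the picture. A call takes as long as a camera call. They do not tell look-alikes from the thing itself.
- robot.boxes_of(thing, camera): "centre" ([row, column] in pixels, amid what is visible of it).
- robot.trace(thing, camera): "pixels" (420x560 bool, what is visible of it) and "centre" ([row, column] in pixels, amid what is visible of it).
The state is a dict: "clock": time; "joints": joint angles; "dq": joint speeds; "joint_efforts": joint torques, N m; "tcp_pos": TCP position; "tool_rot": TCP orientation; "wrist_force": force on the tool from outside, world axes, zero at the start; "ft_torque": the same for the moment, N m; "grip_width": finger opening in m.
Only numpy, scipy, OpenCV 4.12 (cv2) and the standard library are available. Lean on these libraries where they do the work, as an engineer would, in place of code of your own. Each camera call takes 0.05 s, during which the arm holds its last target.

## Task

At the prize-draw desk, draw the dish with its loose ball out from under the slotted guard, lift it by its arched handle, and turn it a quarter turn so that its lip points straight into the open mouth of the ball rack. Finish while still holding the dish there, level and still, the tip of its lip just above the rack's mouth without touching the rack, and the ball in the middle of the dish. Keep the dish level and the ball in its middle all the way, and leave everything else on the desk, the two balls in the rack included, where it is.

Things in the scene. Friction and masses are not known exactly. Their poses are not given: they have to be found in the camera images.
- dish: Round steel dish, 124 mm across, 22 mm high, 0.25 kg, floor a shallow cone with the ball in the middle. Arch of 7 mm rod over it in its y-z plane: legs at y = +-60 mm to 85 mm height, then sloping in to a wooden grip bar. A 30 mm wide lip sticks out at +x. Origin: underside centre; x out through the lip, y along the bar, z up. Starts on the table under the guard, arch in the slot.
- grip (a point): Centre of the dish's wooden grip bar, 127 mm straight above the underside's centre and close to above the centre of mass. The bar is 16 mm thick (dish x), 64 mm long (dish y), 26 mm high; 33 mm are free between the guard's top face and the bar while the dish stands on the table. Axes as the dish.
- lip (a point): Tip of the dish's pouring lip, 88 mm from the dish's axis along dish x and 21 mm above its underside. Axes as the dish.
- ball_center (a point): Centre of the loose white plastic ball, 40 mm diameter, about 30 g, resting in the middle of the dish (centre about 28 mm above the dish's underside).
- ball: The same loose white ball in the dish; its origin turns with it as it rolls, so use ball_center for its place.
- cover: Fixed low guard, 210 mm wide (x), 150 mm deep (y): clear top plate 75 to 81 mm above the table on four white 10 mm corner posts at x = +-100, y = +-70 mm. Slot 30 mm wide along its y at x = 0, edged white, closed at +y, open at -y. The dish comes out towards -y, clear once its centre is at about y = -150 mm. Origin: centre of its footprint. Place and yaw vary.
- rack: Fixed wooden trough on a foot, 220 mm long, floor 50 mm above the table, 49 mm wide inside, walls 6 mm thick up to 68 mm. Open mouth at x = 0, stop at the far end; two drawn balls lie 147 and 192 mm in. Origin: on the table under the mouth. x runs into the trough, z up. To the robot's right, mouth towards the guard; place and yaw vary.
- mouth (a point): Middle of the trough's open mouth, on the floor edge, 50 mm above the table; axes as the rack (x into the trough).
- drawn0_center (a point): Centre of the drawn ball nearer the mouth, in the rack. Leave it there.
- drawn1_center (a point): Centre of the drawn ball at the rack's far end. Leave it there.
- tape_big: Roll of clear tape lying flat, 96 mm across, 48 mm high; bystander, leave it. Origin: centre of its underside.
- tape_small: Small yellow tape roll lying flat, 52 mm across, 19 mm high; bystander, leave it. Origin: centre of its underside.
- scissors: Scissors lying flat, about 120 mm long, 10 mm high; bystander, leave it. Origin: centre of its underside.
- phone: Black phone lying flat, 150 x 72 x 9 mm; bystander, leave it. Origin: centre of its underside.
- stapler: Stapler, 140 x 35 x 48 mm; bystander, leave it. Origin: centre of its underside.
Not all that is in view belongs to the job. There is more than one size of the dish; the job needs the middle-sized.

How it is judged:
On the way:
1. the dish is drawn out of the guard by the slot's open end, the ball still in its middle (y of dish in the frame of cover below -0.135 m and horizontal distance between ball_center and dish below 0.022 m), for 0.1 s.
At the end, for the whole second after the job is handed in: Held by the fingers, clear of the rack and still: lip tip 30 mm before to 45 mm past the mouth, within 20 mm of the trough's midline, 5 to 90 mm above its floor, dish in front, lip pointing in within 0.12 rad, level within 0.06 rad, ball resting within 12 mm of its axis (x of lip in the frame of mouth between -0.03 and 0.045 m and y of lip in the frame of mouth between -0.02 and 0.02 m and x of dish in the frame of mouth below -0.03 m and angle between the x axis of dish and the x axis of rack, either way round below 0.12 rad and height (world z) of lip between 0.055 and 0.14 m and angle between dish's own z axis and vertical below 0.06 rad and horizontal distance between ball_center and dish below 0.012 m and contact force between ball and dish above 0.05 N and contact force between dish and rack below 0.1 N and contact force between dish and the fingers above 1 N and linear speed of dish below 0.02 m/s and linear speed of ball below 0.03 m/s); the arm keeps its last pose, push and grip.
It fails at once if the ball rolls more than 22 mm from the dish's axis (horizontal distance between ball_center and dish above 0.022 m).
It fails at once if the dish tips by more than 0.25 rad (angle between dish's own z axis and vertical above 0.25 rad).
It fails at once if another thing on the desk is shoved by more than 30 mm (distance of any of tape_big, tape_small, scissors, phone, stapler from where it was at the start of the episode above 0.03 m).
It fails at once if a ball in the rack is knocked out of its place (distance of any of drawn0_center, drawn1_center from where it was at the start of the episode above 0.02 m).
It also fails if it takes over 58 s, if anything falls off the work surface, if the arm or the gripper's body presses on something with over 40 N, if the wrist force passes 120 N, or if a joint passes its speed limit or range.

## Working session

There is one attempt and no reset: what is moved stays moved. The work goes in short steps, Python scripts to look and compute and a shell command to move; the robot and the scene stay as the last step left them, time stands still between calls to the robot, and variables do not carry over. Pictures are saved under pics/ and viewed, and the job is handed in when it is done.

```bash
ls; mkdir -p pics; python3 - <<'E'
from bench import robot
import cv2
s=robot.state(); print(s)
for n in("scene","top","wrist"):
    im=robot.capture(n); cv2.imwrite(f"pics/{n}0.png",im[:,:,::-1])
    m=robot.camera_model(n); print(n,m)
E
```

```text
pics
{'clock': 0.0, 'joints': array([ 1.19921618e+00,  1.16484626e-01,  1.44227924e+00,  7.36572622e-06,
        1.58399692e+00, -3.78301322e-02]), 'dq': array([-1.07234841e-03,  2.70209256e-04, -2.54457855e-05, -1.08712151e-03,
        8.76272795e-04, -2.32660645e-05]), 'joint_efforts': array([-2.35982312e-03, -7.32007742e+01, -6.32471251e+01, -1.61260314e-04,
        6.41442733e-03,  8.42628401e-05]), 'tcp_pos': array([0.22106619, 0.63753602, 0.20545443]), 'tool_rot': array([ 3.17342978e-04,  8.14735501e-01,  5.79832495e-01, -4.90349647e-04]), 'wrist_force': array([0.30188007, 0.50532713, 0.37314248]), 'ft_torque': array([0.00433913, 0.01207208, 0.03626933]), 'grip_width': 0.0851886352427637}
scene {'fx': 541.2426582053564, 'fy': 541.2426582053564, 'cx': 277.32859473751637, 'cy': 210.25686960092528, 'dist': array([0.04797234, 0.        , 0.        , 0.        , 0.        ]), 'R': array([[ 0.84925771,  0.52783291, -0.01240027],
       [ 0.298309  , -0.49907835, -0.81359237],
       [-0.43562953,  0.68725048, -0.58130344]]), 't': array([-0.50100491, -0.07013965,  1.7292013 ])}
top {'
[... 225 characters left out ...]
0424554],
       [-0.9739514 , -0.04692815, -0.22184774],
       [ 0.22137901,  0.01502585, -0.97507208]]), 't': array([0.01211569, 0.57943616, 1.33752917])}
wrist {'fx': 301.53548744036027, 'fy': 301.53548744036027, 'cx': 280.9682553065752, 'cy': 206.21825232471983, 'dist': array([-0.03800458,  0.        ,  0.        ,  0.        ,  0.        ]), 'mount': array([[ 9.99999648e-01, -7.33693822e-04,  4.07818972e-04,
        -6.14395459e-04],
       [ 5.79921316e-04,  9.55099999e-01,  2.96283068e-01,
        -7.40985679e-02],
       [-6.06888956e-04, -2.96282727e-01,  9.55100088e-01,
        -1.67167802e-01],
       [ 0.00000000e+00,  0.00000000e+00,  0.00000000e+00,
         1.00000000e+00]])}
```

View pics/scene0.png

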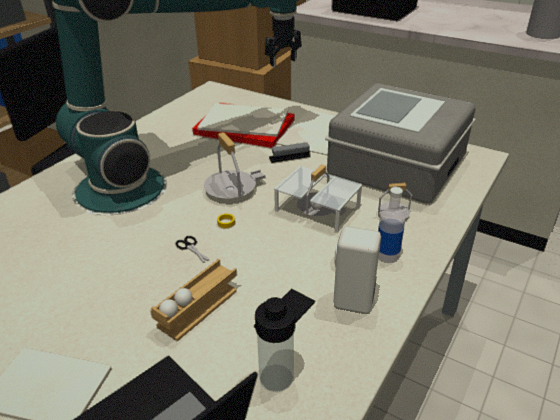

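View pics/top0.png

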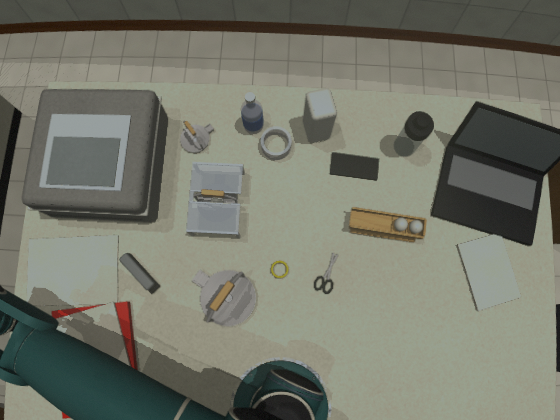

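View pics/wrist0.png

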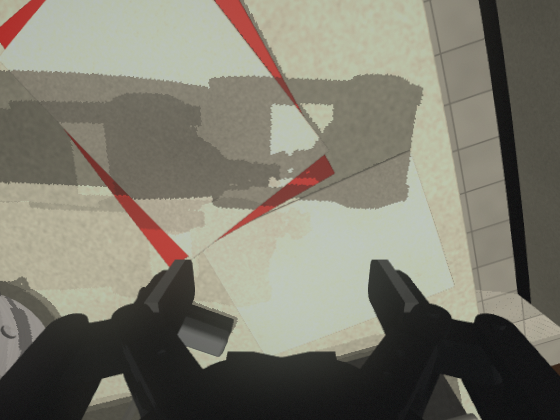

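```bash
cat > h.py <<'E'
from bench import robot
import numpy as np, cv2
from scipy.spatial.transform import Rotation as Ro
def K(m): return np.array([[m['fx'],0,m['cx']],[0,m['fy'],m['cy']],[0,0,1]])
def ext(n,s=None):
    m=robot.camera_model(n)
    if n!='wrist': return m,m['R'],m['t']
    q=s['tool_rot']; T=np.eye(4); T[:3,:3]=Ro.from_quat([q[1],q[2],q[3],q[0]]).as_matrix(); T[:3,3]=s['tcp_pos']
    W=np.linalg.inv(T@m['mount']); return m,W[:3,:3],W[:3,3]
def proj(P,n,s=None):
    m,R,t=ext(n,s); return cv2.projectPoints(np.atleast_2d(np.array(P,float)),cv2.Rodrigues(R)[0],t,K(m),m['dist'])[0][:,0]
def back(uv,z,n,s=None):
    m,R,t=ext(n,s); p=cv2.undistortPoints(np.array(uv,float).reshape(-1,1,2),K(m),m['dist'])[:,0]
    d=np.c_[p,np.ones(len(p))]@R; c=-R.T@t; return c+d*((np.asarray(z)-c[2])/d[:,2])[:,None]
E
python3 - <<'E'
from h import *
a=cv2.imread('pics/top0.png')[90:340,160:310]; cv2.imwrite('pics/t_c.png',cv2.resize(a[:170],None,fx=4,fy=3.5*4/3.5*0.88,interpolation=cv2.INTER_CUBIC)[:600])
b=cv2.imread('pics/scene0.png')[130:260,180:340]; cv2.imwrite('pics/s_c.png',cv2.resize(b,None,fx=4.6,fy=4.6,interpolation=cv2.INTER_CUBIC))
E
python3 - <<'E'
from h import *
for n in("top","scene"):
  robot.capture(n)
  for th in("dish","grip","cover","rack","mouth","drawn0_center","drawn1_center","ball_center","lip"):
    print(n,th,[(np.round(d['centre'],1).tolist(),round(d['score'],2)) for d in robot.boxes_of(th,n)[:4]])
E
```

```text
top dish [([296.1, 226.0], 0.84), ([134.5, 191.0], 0.73), ([194.8, 216.4], 0.68)]
top grip [([138.1, 196.6], 0.94), ([197.3, 216.0], 0.91), ([296.5, 224.1], 0.69), ([219.4, 381.1], 0.34)]
top cover [([202.2, 215.1], 0.71), ([166.8, 355.3], 0.22)]
top rack [([227.1, 381.8], 0.63)]
top mouth [([224.1, 381.6], 0.56)]
top drawn0_center [([224.8, 401.1], 0.49), ([227.2, 380.9], 0.37)]
top drawn1_center [([223.2, 416.0], 0.58)]
top ball_center [([200.3, 219.9], 0.59)]
top lip [([198.7, 215.0], 0.92), ([136.9, 195.6], 0.8), ([297.8, 224.6], 0.61)]
scene dish [([201.7, 312.9], 0.91), ([180.7, 226.8], 0.65), ([207.2, 401.1], 0.53)]
scene grip [([207.7, 312.7], 0.93), ([207.5, 401.2], 0.88), ([180.8, 228.9], 0.72)]
scene cover [([191.7, 323.6], 0.96)]
scene rack [([299.6, 199.0], 0.93)]
scene mouth [([299.5, 196.9], 0.72)]
scene drawn0_center [([295.5, 183.4], 0.56)]
scene drawn1_center [([306.2, 170.9], 0.83)]
scene ball_center []
scene lip [([203.9, 400.5], 0.71), ([182.9, 230.2], 0.66), ([202.8, 310.3], 0.63)]
```

View pics/t_c.png

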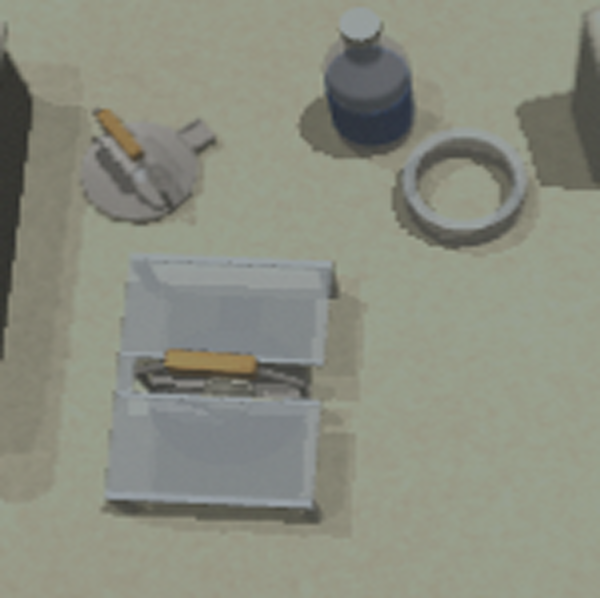

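View pics/s_c.png

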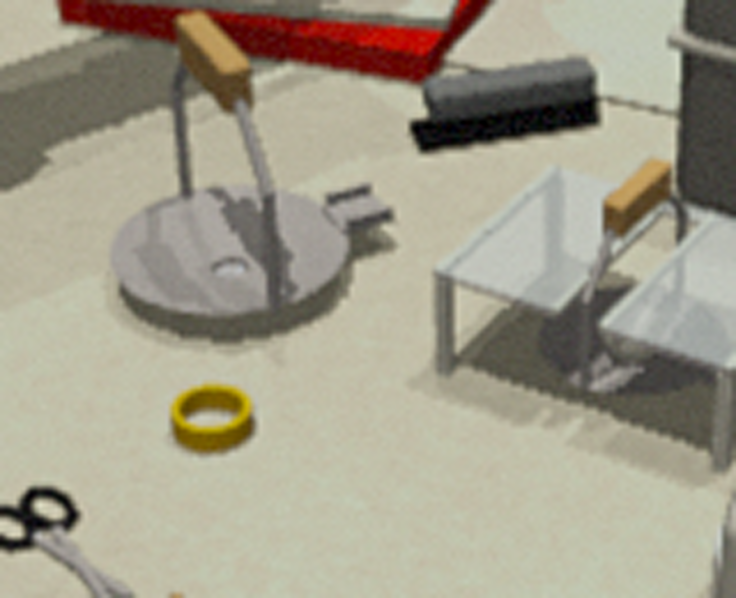

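```bash
python3 - <<'E'
from h import *
uv=np.array([[133,258],[334,263],[316,505],[107,498]])/[4,3.52]+[160,90]
P=back(uv,.081,'top'); print(P.round(3),P.mean(0)); 
print(np.linalg.norm(np.diff(P[[0,1,2,3,0]],axis=0),axis=1))
a=np.arctan2(*(P[0]-P[3])[[1,0]]),np.arctan2(*(P[1]-P[2])[[1,0]]),np.arctan2(*(P[0]-P[1])[[1,0]])-np.pi/2,np.arctan2(*(P[3]-P[2])[[1,0]])-np.pi/2
print(a)
print('grip',back([[216,197.3],[196.6,138.1],[224.1,296.5]],.127,'top'),back([[401.2,207.5]],.1,'scene'))
print('rack',back([[381,225]],.065,'top'),'balls',back([[401.1,224.8],[416,223.2]],.07,'top'), back([[183.4,295.5],[170.9,306.2]],.07,'scene'))
im=cv2.imread('pics/top0.png')
c=cv2.resize(im[155:245,175:255],None,fx=7,fy=6.6,interpolation=cv2.INTER_CUBIC)
c=np.clip((c.astype(float)-60)*1.8,0,255).astype('uint8'); cv2.imwrite('pics/t_c2.png',c)
c=cv2.resize(im[195:255,335:440],None,fx=7,fy=7,interpolation=cv2.INTER_CUBIC); cv2.imwrite('pics/t_c3.png',c)
im=cv2.imread('pics/scene0.png')
c=cv2.resize(im[155:240,265:370],None,fx=7,fy=7,interpolation=cv2.INTER_CUBIC)
c=np.clip((c.astype(float)-30)*1.6,0,255).astype('uint8'); cv2.imwrite('pics/s_c2.png',c)
E
```

```text
[[0.694 0.289 0.081]
 [0.696 0.14  0.081]
 [0.49  0.14  0.081]
 [0.489 0.29  0.081]] [0.59223606 0.21475944 0.081     ]
[0.14963437 0.20551197 0.15070401 0.20520168]
(np.float64(-0.003723438028053273), np.float64(0.0015079273222364927), np.float64(0.014628707505612626), np.float64(0.01245787203581794))
grip [[0.58229579 0.20682365 0.127     ]
 [0.75639544 0.27762843 0.127     ]
 [0.30889139 0.16479918 0.127     ]] [[0.84657994 0.21723802 0.1       ]]
rack [[ 0.53751362 -0.27024684  0.065     ]] balls [[ 0.5398064  -0.32869978  0.07      ]
 [ 0.54656242 -0.37330686  0.07      ]] [[ 0.53891967 -0.32071549  0.07      ]
 [ 0.53682668 -0.36092114  0.07      ]]
```

View pics/t_c2.png

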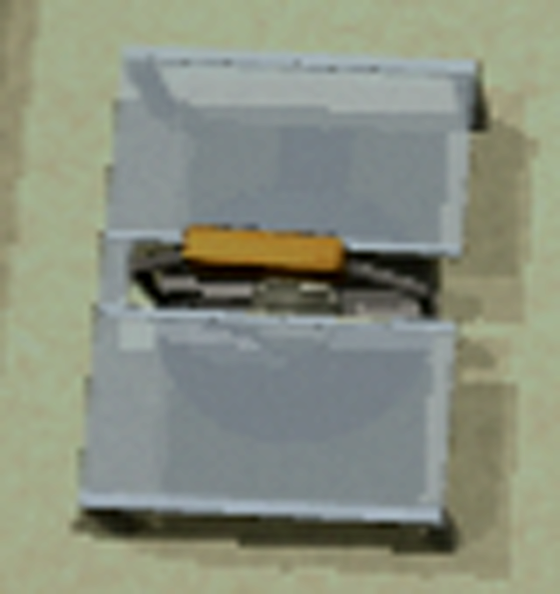

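View pics/t_c3.png

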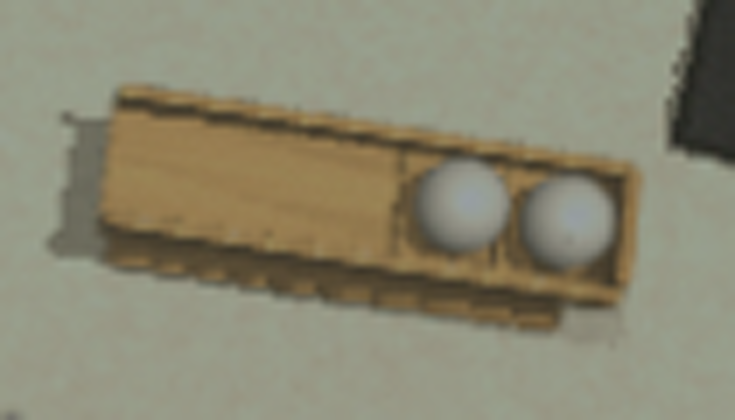

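View pics/s_c2.png

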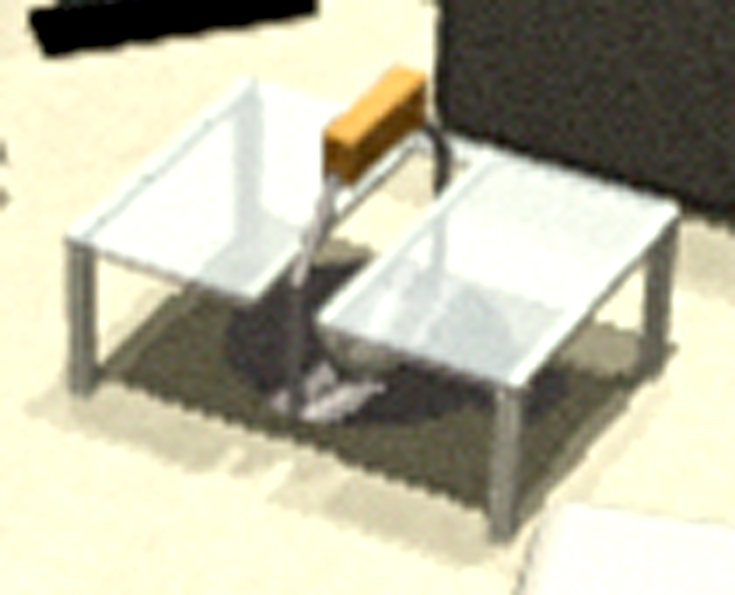

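```bash
python3 - <<'E'
from h import *
off=np.array([335,195])
uv=np.array([[118,88],[638,165],[626,303],[103,228]])/7+off
P=back(uv,.068,'top'); print(P.round(3))
print(np.linalg.norm(np.diff(P[[0,1,2,3,0]],axis=0),axis=1))
m=(P[0]+P[3])/2; e=(P[1]+P[2])/2; yaw=np.arctan2(*(e-m)[[1,0]]); print('mouth',m,'yaw',yaw, np.degrees(yaw))
b=back(np.array([[462,205],[568,222]])/7+off,.07,'top'); d=np.r_[np.cos(yaw),np.sin(yaw),0]; print(b,(b-m)@d, np.degrees(np.arctan2(*(b[1]-b[0])[[1,0]])))
s=robot.capture('scene'); 
bs=[robot.boxes_of(t,'scene')[0]['centre'][::-1] for t in('drawn0_center','drawn1_center')]
print('scene balls',back(bs,.07,'scene'))
# overlay rack & guard model in scene
y=yaw; 
def W(p,o,a): c,s_=np.cos(a),np.sin(a); p=np.array(p,float); return np.c_[o[0]+c*p[:,0]-s_*p[:,1],o[1]+s_*p[:,0]+c*p[:,1],p[:,2]]
for n in('scene','top'):
    im=cv2.imread(f'pics/{n}0.png')
    def dr(P,c): cv2.polylines(im,[np.round(proj(P,n)*16).astype(int).reshape(-1,1,2)],True,c,1,cv2.LINE_AA,4)
    dr(W([[0,-30.5,68],[220,-30.5,68],[220,30.5,68],[0,30.5,68]]*np.array([.001]),m,y),(0,0,255))
    g=[.592,.2148]; gy=.006
    dr(W(np.array([[-105,-75,81],[105,-75,81],[105,75,81],[-105,75,81]])*.001,g,gy),(0,0,255))
    dr(W(np.array([[-15,-75,81],[15,-75,81],[15,75,81],[-15,75,81]])*.001,g,gy),(0,255,0))
    dr(W(np.array([[-8,-32,140],[8,-32,140],[8,32,140],[-8,32,140]])*.001,g,gy),(255,0,0))
    im=im[150:345,140:370] if n=='scene' else im[140:260,170:440]
    cv2.imwrite(f'pics/ov_{n}.png',cv2.resize(im,None,fx=2.9,fy=2.9,interpolation=cv2.INTER_CUBIC))
E
```

```text
[[ 0.585 -0.183  0.068]
 [ 0.562 -0.405  0.068]
 [ 0.503 -0.399  0.068]
 [ 0.525 -0.178  0.068]]
[0.22253463 0.05927263 0.22170197 0.05989181]
mouth [ 0.55496833 -0.18070165  0.068     ] yaw -1.6710251336425188 -95.74268761800067
[[ 0.54131975 -0.32841146  0.07      ]
 [ 0.53611931 -0.37360239  0.07      ]] [0.14833419 0.19381868] -96.56455571653386
scene balls [[ 0.54416473 -0.31682703  0.07      ]
 [ 0.53712072 -0.36358641  0.07      ]]
```

View pics/ov_scene.png

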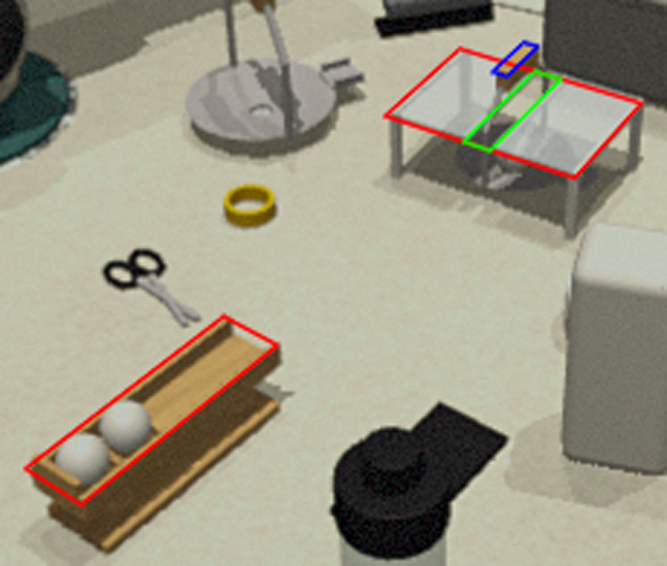

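View pics/ov_top.png

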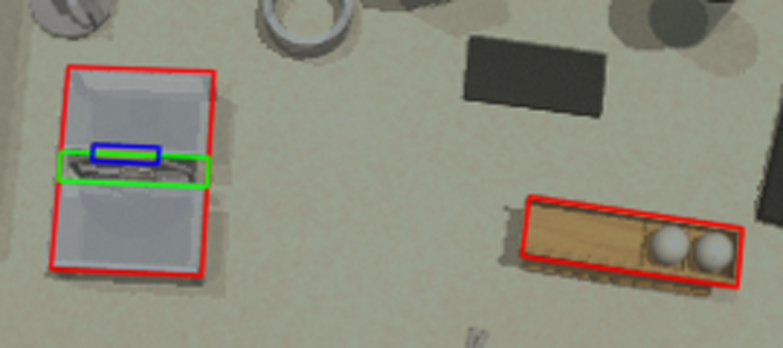

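```bash
python3 -m pendant '{"translation":[[0,0,-1.5],[0,0,-2.5],[-1,2,-2.5],[-2,4,-2.5],[-3,5.5,-2.5],[-4,7,-2.5],[-5,8.5,-2.5],[-6,10,-2.5],[-7,11.5,-2.5],[-7.1,12.1,-2.5],[-7.1,12.1,-2.5],[-7.1,12.1,-2.5]],"rot":[[0,0,0],[0,0,1],[0,0,2],[0,0,3.2],[0,0,4.4],[0,0,5.6],[0,0,6.8],[0,0,7.8],[0,0,8.8],[0,0,8.8],[0,0,8.8],[0,0,8.8]]}' 0
cat > w.py <<'E'
from h import *
import sys
s=robot.state(); im=robot.capture('wrist'); cv2.imwrite(f'pics/{sys.argv[1]}.png',im[:,:,::-1])
print(s['clock'],s['tcp_pos'],s['tool_rot'])
for t in ('grip','ball_center'):
    for d in robot.boxes_of(t,'wrist')[:3]: print(t,d['score'],d['centre'],back([d['centre'][::-1]],.127,'wrist',s))
E
python3 w.py w1
```

```text
clock: 2.8
tcp_pos: [0.5874, 0.2077, 0.3054]
tool_rot: [0.0, 1.0, 0.002, -0.0]
wrist_force: [-0.3, 0.2, -0.1]
grip_width: 0.0855
2.8 [0.58735677 0.20770918 0.30541365] [ 4.18311205e-04  9.99997831e-01  1.99247866e-03 -4.38330003e-04]
grip 0.75 [93.9, 432.9] [[0.75390837 0.30398216 0.127     ]]
grip 0.73 [193.8, 92.3] [[0.36167304 0.19004973 0.127     ]]
grip 0.71 [158.0, 285.0] [[0.59307499 0.23295281 0.127     ]]
ball_center 0.6 [156.3, 275.7] [[0.58243694 0.23485576 0.127     ]]
```

View pics/w1.png

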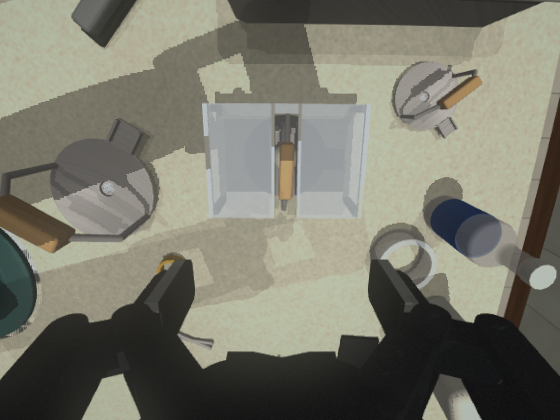

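```bash
python3 - <<'E'
from h import *
s=robot.state()
im=cv2.imread('pics/w1.png')
c=cv2.resize(im[90:230,195:380],None,fx=4.2,fy=4.2,interpolation=cv2.INTER_CUBIC)
c=np.clip((c.astype(float)-50)*1.6,0,255).astype('uint8'); cv2.imwrite('pics/w1c.png',c)
E
```

```text
(no output)
```

View pics/w1c.png

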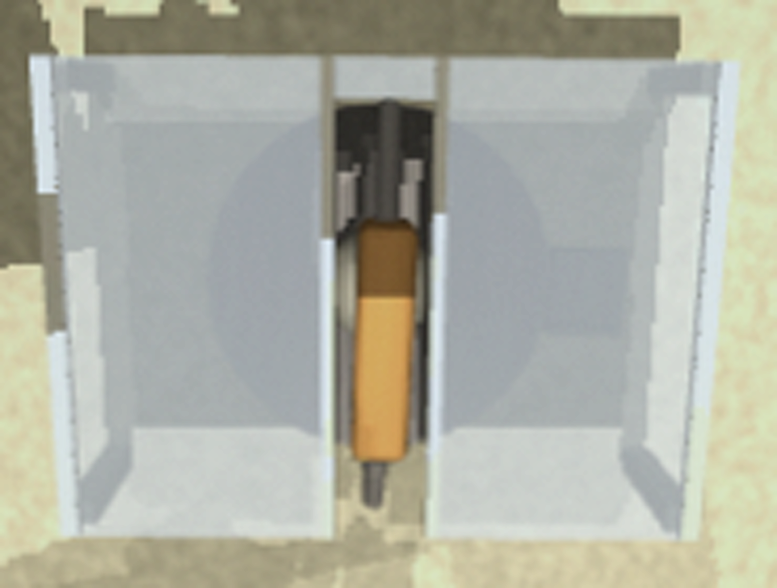

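```bash
python3 - <<'E'
from h import *
s=robot.state()
f=lambda p,z: back(np.array(p)/4.2+[195,90],z,'wrist',s).round(4)
print('bar corners',f([[360,229],[416,229],[405,460],[355,460]],.14))
print('slot',f([[334,58],[440,58],[430,538],[332,538]],.081))
print('guard corners',f([[30,57],[738,63],[700,540],[60,536]],.081), f([[30,57],[738,63],[700,540],[60,536]],.081).mean(0))
print('dishL/R', f([[208,280],[548,280],[628,245],[625,332]],[.01,.02,.021,.021]))
E
```

```text
bar corners [[0.5858 0.253  0.14  ]
 [0.6003 0.2532 0.14  ]
 [0.5986 0.1908 0.14  ]
 [0.5849 0.1907 0.14  ]]
slot [[0.5778 0.297  0.081 ]
 [0.6091 0.2973 0.081 ]
 [0.6096 0.1475 0.081 ]
 [0.5774 0.1472 0.081 ]]
guard corners [[0.488  0.2969 0.081 ]
 [0.6974 0.297  0.081 ]
 [0.6986 0.1474 0.081 ]
 [0.488  0.1472 0.081 ]] [0.593    0.222125 0.081   ]
dishL/R [[0.5306 0.2216 0.01  ]
 [0.6532 0.2239 0.02  ]
 [0.6808 0.2367 0.021 ]
 [0.6818 0.2056 0.021 ]]
```

```bash
python3 -m pendant '{"translation":[[0.13,-0.2,1],[0.13,-0.2,2],[0.13,-0.2,2.6],[0.13,-0.2,2.6],[0.13,-0.2,2.6]],"rot":[[0,0,0],[0,0,0],[0,0,0],[0,0,0],[0,0,0]]}' 0
python3 w.py w2; python3 - <<'E'
from h import *
im=cv2.imread('pics/w2.png')
c=cv2.resize(im[0:300,180:400],None,fx=2.6,fy=2,interpolation=cv2.INTER_CUBIC);cv2.imwrite('pics/w2c.png',c)
E
```

```text
clock: 3.58
tcp_pos: [0.5905, 0.2197, 0.2039]
tool_rot: [-0.0, 1.0, 0.005, 0.001]
wrist_force: [0.8, -0.0, 0.4]
grip_width: 0.0854
3.575 [0.59049007 0.21972663 0.20390076] [-3.00373985e-04  9.99988635e-01  4.68563575e-03  8.26953386e-04]
grip 0.91 [213.6, 60.6] [[0.40010706 0.21052131 0.127     ]]
grip 0.58 [185.1, 284.8] [[0.59489707 0.2371367  0.127     ]]
grip 0.56 [102.9, 474.3] [[0.74236875 0.30456646 0.127     ]]
ball_center 0.59 [178.0, 271.0] [[0.58345627 0.24303705 0.127     ]]
```

View pics/w2c.png

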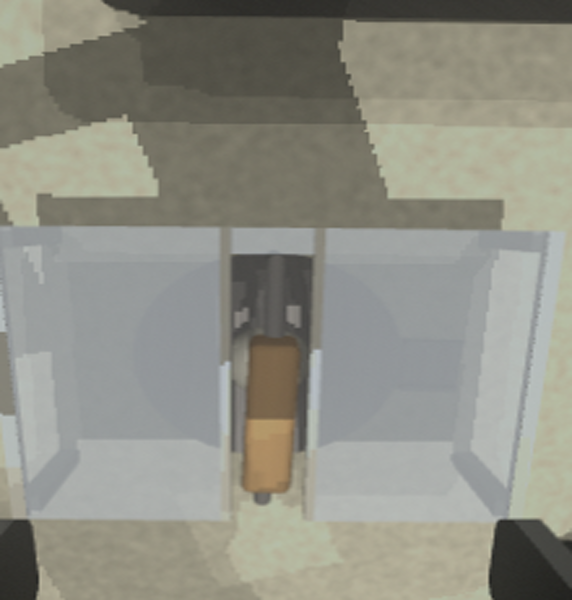

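```bash
python3 - <<'E'
from h import *
for i in range(2):
  s=robot.state(); print(s['clock'],s['tcp_pos'],s['tool_rot'])
f=lambda p,z: back(np.array(p)/[2.6,2]+[180,0],z,'wrist',s).round(4)
b=f([[251,343],[299,343],[292,493],[245,492]],.14);print('bar',b,b.mean(0))
b=f([[0,228],[562,230],[505,520],[30,517]],.081); print('guard',b,b.mean(0))
E
```

```text
3.725 [0.59080299 0.21925071 0.20372793] [-3.09672609e-04  9.99990331e-01  4.28938453e-03  9.18676554e-04]
3.725 [0.59080299 0.21925071 0.20372793] [-3.09672609e-04  9.99990331e-01  4.28938453e-03  9.18676554e-04]
bar [[0.5885 0.2505 0.14  ]
 [0.6028 0.2506 0.14  ]
 [0.6019 0.1872 0.14  ]
 [0.5868 0.1875 0.14  ]] [0.595   0.21895 0.14   ]
guard [[0.4983 0.2928 0.081 ]
 [0.6988 0.2936 0.081 ]
 [0.6928 0.1446 0.081 ]
 [0.4975 0.1451 0.081 ]] [0.59685  0.219025 0.081   ]
```

```bash
python3 -m pendant '{"translation":[[0.08,0,0.6],[0.08,0,1.2],[0.08,0,1.8],[0.08,0,2.2],[0.08,0,2.4],[0.08,0,2.4],[0.08,0,2.4]],"rot":[[0,0,0.1],[0,0,0.15],[0,0,0.15],[0,0,0.15],[0,0,0.15],[0,0,0.15],[0,0,0.15]]}' 0
python3 w.py w3
```

```text
clock: 4.6
tcp_pos: [0.5941, 0.219, 0.1072]
tool_rot: [-0.0, 1.0, -0.006, 0.001]
wrist_force: [-0.8, -0.1, 0.4]
grip_width: 0.0854
4.6 [0.59414477 0.21904161 0.10723658] [-1.98507283e-04  9.99979695e-01 -6.34037516e-03  6.08914292e-04]
grip 0.9 [221.7, 277.1] [[0.59356964 0.23951321 0.127     ]]
grip 0.8 [260.5, 21.6] [[0.45024794 0.21816321 0.127     ]]
grip 0.6 [95.7, 522.0] [[0.71060636 0.30111449 0.127     ]]
ball_center 0.76 [195.2, 270.0] [[0.59022057 0.25382067 0.127     ]]
```

View pics/w3.png

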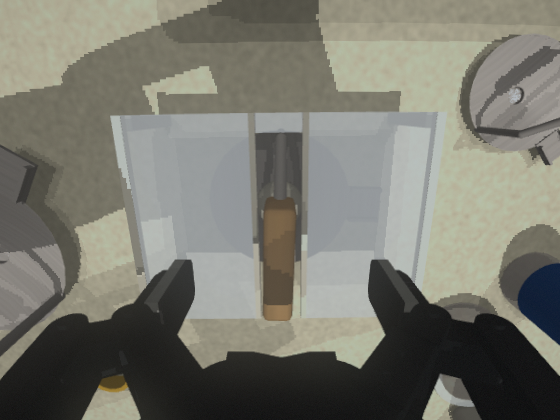

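```bash
python3 - <<'E'
from h import *
s=robot.state()
b=back([[265,201],[294,201],[292,307],[264,307],[263,319]],.14,'wrist',s);print(b,b[:4].mean(0))
E
python3 -m pendant '{"translation":[[0,0,0],[0,0,0],[0,0,0],[0,0,0],[0,0,0],[0,0,0],[0,0,0],[0,0,0]],"rot":[[0,0,0],[0,0,0],[0,0,0],[0,0,0],[0,0,0],[0,0,0],[0,0,0],[0,0,0]]}' 1 50
python3 w.py w4
```

```text
[[0.58822236 0.25462479 0.14      ]
 [0.60165041 0.25443996 0.14      ]
 [0.60060861 0.19690146 0.14      ]
 [0.58600553 0.19710948 0.14      ]
 [0.58524231 0.18963177 0.14      ]] [0.59412173 0.22576892 0.14      ]
clock: 5.75
tcp_pos: [0.5938, 0.219, 0.1064]
tool_rot: [-0.0, 1.0, -0.006, 0.0]
wrist_force: [-1.2, 1.1, 4.6]
grip_width: 0.0146
5.75 [0.59377998 0.21896674 0.10638916] [-5.62998933e-05  9.99980072e-01 -6.31197042e-03  1.04779379e-04]
grip 0.98 [260.7, 23.6] [[0.45175188 0.21832154 0.127     ]]
grip 0.79 [218.4, 280.6] [[0.59507266 0.24153933 0.127     ]]
grip 0.64 [96.5, 522.9] [[0.71001002 0.30064681 0.127     ]]
ball_center 0.61 [191.8, 271.5] [[0.59070235 0.25573419 0.127     ]]
```

View pics/w4.png

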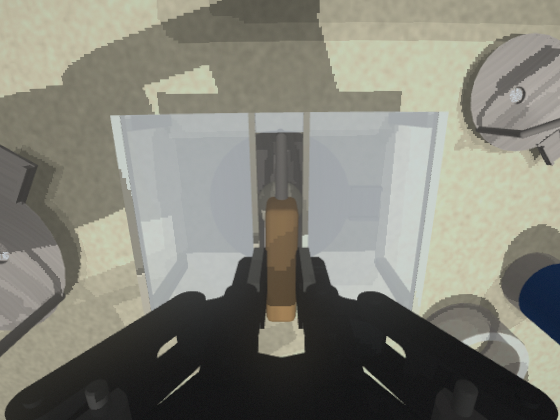

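```bash
python3 -m pendant '{"translation":[[0,0,-0.02],[0,0,-0.06],[0,0,-0.11],[0,0,-0.16],[0,0,-0.19],[0,0,-0.2],[0,0,-0.2],[0,0,-0.2],[0,0,-0.2]],"rot":[[0,0,0],[0,0,0],[0,0,0],[0,0,0],[0,0,0],[0,0,0],[0,0,0],[0,0,0],[0,0,0]]}' - 60
cat > v.py <<'E'
from h import *
import sys
n=sys.argv[1]; a=[int(x) for x in sys.argv[3:7]]
im=robot.capture(n)[:,:,::-1][a[0]:a[1],a[2]:a[3]]; k=min(790/im.shape[1],590/im.shape[0])
cv2.imwrite(f'pics/{sys.argv[2]}.png',cv2.resize(im,None,fx=k,fy=k,interpolation=cv2.INTER_CUBIC))
E
python3 w.py w5; python3 v.py scene s5 120 260 250 400
```

```text
clock: 7.02
tcp_pos: [0.5937, 0.2189, 0.1141]
tool_rot: [0.0, 1.0, -0.006, -0.0]
wrist_force: [-0.7, -0.7, -2.0]
grip_width: 0.014
7.025 [0.59370904 0.21889122 0.11411403] [ 2.29868088e-05  9.99979867e-01 -6.34517361e-03 -6.05880207e-05]
grip 0.97 [256.1, 24.6] [[0.44551652 0.21725005 0.127     ]]
grip 0.94 [219.9, 281.9] [[0.59566417 0.23786165 0.127     ]]
grip 0.93 [96.7, 519.0] [[0.71391467 0.30083153 0.127     ]]
ball_center 0.68 [195.3, 271.7] [[0.59043334 0.25176475 0.127     ]]
```

View pics/s5.png

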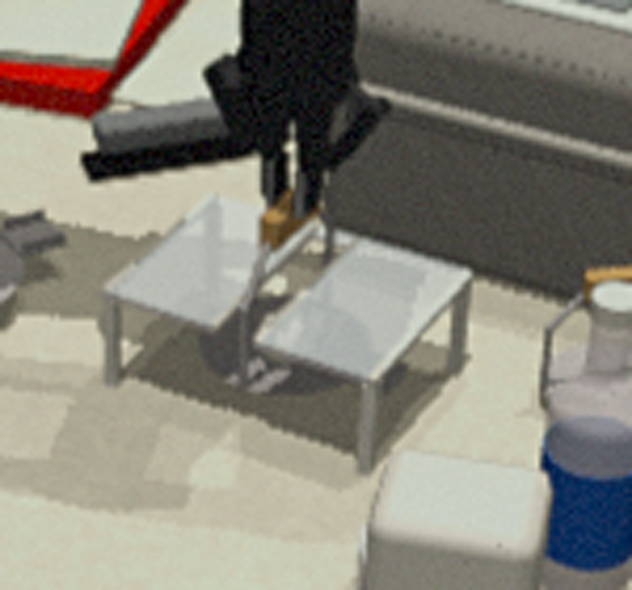

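View pics/w5.png

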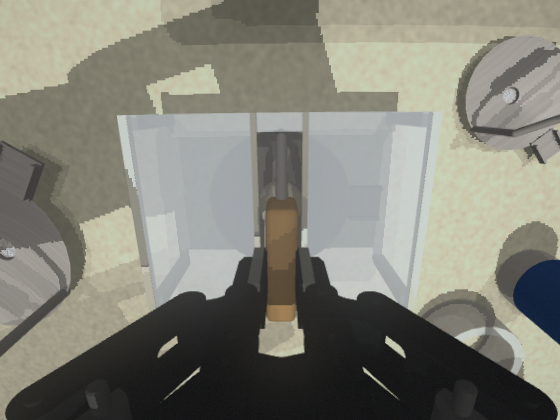

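```bash
python3 -m pendant '{"translation":[[0,0.025,0],[0,0.1,0],[0,0.25,0],[0,0.475,0],[0,0.775,0],[0,1.125,0],[0,1.475,0],[0,1.775,0],[0,2,0],[0,2.15,0],[0,2.225,0],[0,2.25,0]],"rot":[[0,0,0],[0,0,0],[0,0,0],[0,0,0],[0,0,0],[0,0,0],[0,0,0],[0,0,0],[0,0,0],[0,0,0],[0,0,0],[0,0,0]]}'
python3 v.py scene s6 120 260 250 400; python3 v.py wrist w6 0 420 0 560;
```

```text
clock: 8.72
tcp_pos: [0.5926, 0.1289, 0.1142]
tool_rot: [-0.0, 1.0, -0.006, -0.0]
wrist_force: [-0.5, 0.1, -2.6]
grip_width: 0.014
```

View pics/s6.png

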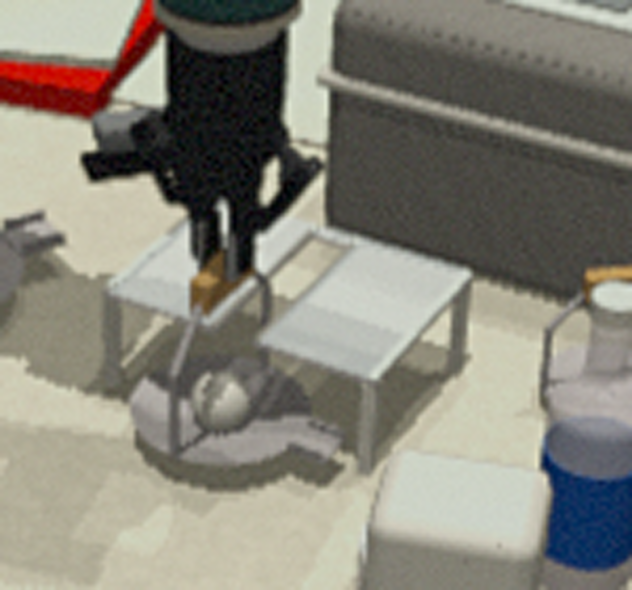

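View pics/w6.png

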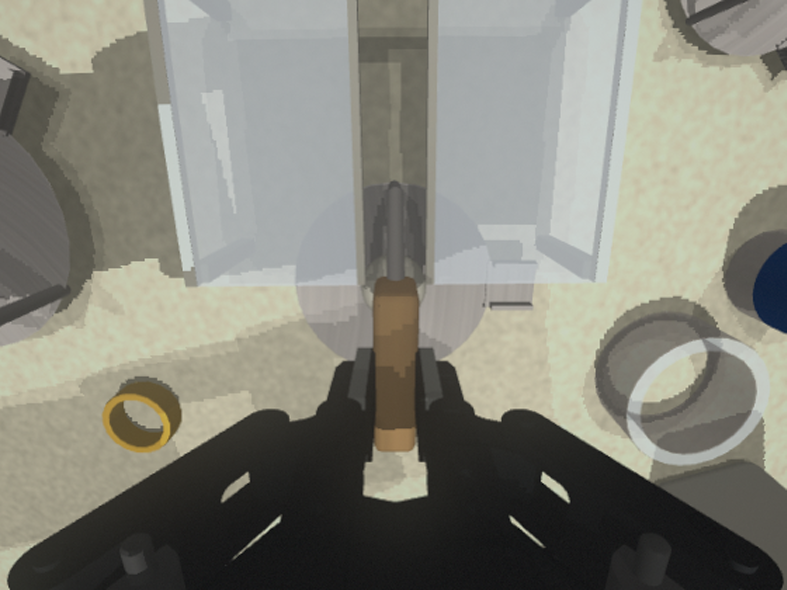

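```bash
python3 -m pendant '{"translation":[[0,0.025,0],[0,0.1,0],[0,0.25,0],[0,0.475,0],[0,0.775,0],[0,1.125,0],[0,1.475,0],[0,1.775,0],[0,2,0],[0,2.15,0],[0,2.225,0],[0,2.25,0]],"rot":[[0,0,0],[0,0,0],[0,0,0],[0,0,0],[0,0,0],[0,0,0],[0,0,0],[0,0,0],[0,0,0],[0,0,0],[0,0,0],[0,0,0]]}'
python3 -m pendant '{"translation":[[0,0,-0.025],[0,0,-0.1],[0,0,-0.25],[0,0,-0.475],[0,0,-0.75],[0,0,-1],[0,0,-1.2],[0,0,-1.35],[0,0,-1.45],[0,0,-1.5],[0,0,-1.5]],"rot":[[0,0,0],[0,0,0],[0,0,0],[0,0,0],[0,0,0],[0,0,0],[0,0,0],[0,0,0],[0,0,0],[0,0,0],[0,0,0]]}'
python3 v.py scene s7 100 320 180 400; python3 v.py top t7 100 300 170 440;
```

```text
clock: 10.32
tcp_pos: [0.5915, 0.0389, 0.1142]
tool_rot: [-0.0, 1.0, -0.006, -0.0]
wrist_force: [0.2, -0.1, -1.9]
grip_width: 0.0141
clock: 11.7
tcp_pos: [0.5915, 0.039, 0.1741]
tool_rot: [-0.0, 1.0, -0.006, -0.0]
wrist_force: [-1.1, 0.2, -1.9]
grip_width: 0.014
```

View pics/s7.png

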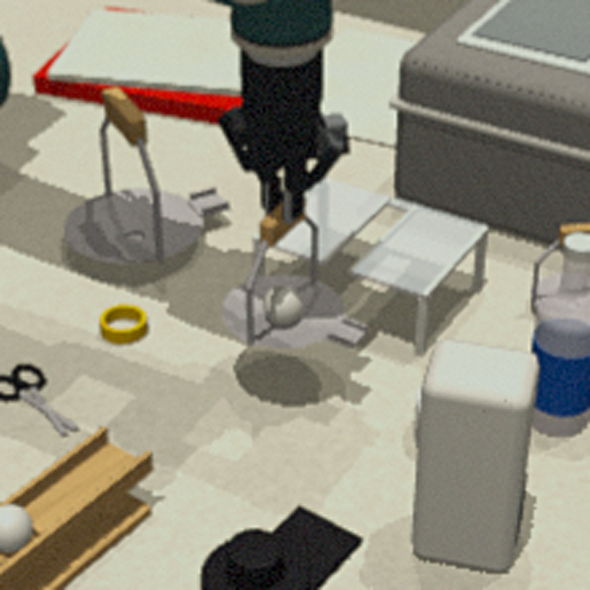

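View pics/t7.png

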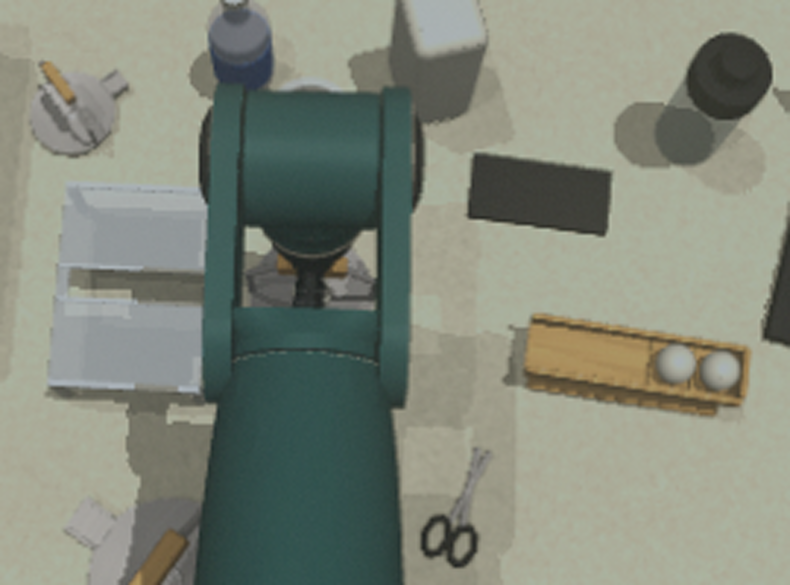

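```bash
Z='x'; python3 -m pendant '{"translation":[[0,0,0],[0,0,-0.03],[0,0,-0.06],[0,0,-0.09],[0,0,-0.12],[0,0,-0.12],[0,0,-0.12],[0,0,-0.12],[0,0,-0.12],[0,0,-0.12],[0,0,-0.12],[0,0,-0.12]],"rot":[[0,0,0.1],[0,0,0.4],[0,0,0.9],[0,0,1.6],[0,0,2.4],[0,0,3.2],[0,0,4],[0,0,4.7],[0,0,5.3],[0,0,5.7],[0,0,5.9],[0,0,6]]}'
python3 -m pendant '{"translation":[[0,0,0],[0,0,0],[0,0,0],[0,0,0],[0,0,0],[0,0,0],[0,0,0],[0,0,0],[0,0,0],[0,0,0],[0,0,0],[0,0,0]],"rot":[[0,0,0.1],[0,0,0.4],[0,0,0.9],[0,0,1.6],[0,0,2.4],[0,0,3.2],[0,0,4],[0,0,4.7],[0,0,5.3],[0,0,5.6],[0,0,5.8],[0,0,5.9]]}'
python3 v.py scene s8 100 320 180 400; python3 w.py w8
```

```text
clock: 13.3
tcp_pos: [0.5914, 0.0389, 0.1789]
tool_rot: [0.0, 0.911, -0.413, -0.0]
wrist_force: [0.1, -0.5, -2.2]
grip_width: 0.0139
clock: 14.8
tcp_pos: [0.5914, 0.0389, 0.179]
tool_rot: [-0.0, -0.669, 0.743, 0.0]
wrist_force: [-0.4, 0.5, -2.9]
grip_width: 0.0145
14.85 [0.59145457 0.03892532 0.17899343] [-7.52431884e-06 -6.69257222e-01  7.43030801e-01 -2.11486168e-06]
grip 0.61 [27.4, 19.7] [[0.74321671 0.19797878 0.127     ]]
grip 0.58 [202.8, 283.5] [[0.60286739 0.03501453 0.127     ]]
grip 0.53 [374.8, 192.6] [[0.44464617 0.13686789 0.127     ]]
ball_center 0.93 [196.1, 270.2] [[0.6091484  0.04443463 0.127     ]]
```

View pics/s8.png

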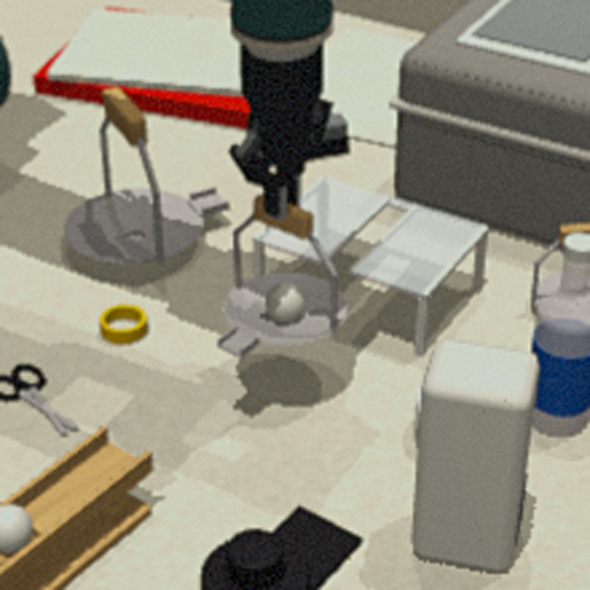

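View pics/w8.png

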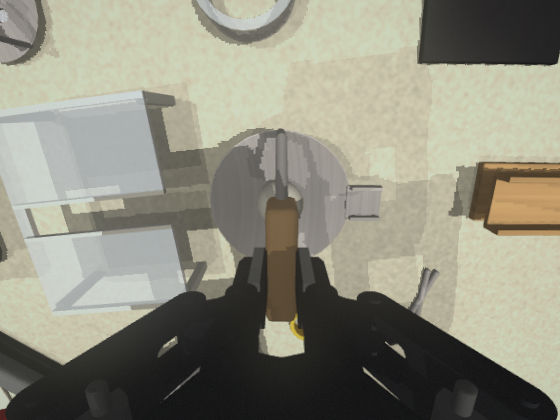

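```bash
python3 - <<'E'
import cv2
im=cv2.imread('pics/w8.png')[140:260,440:560]; cv2.imwrite('pics/w8c.png',cv2.resize(im,None,fx=5,fy=5,interpolation=cv2.INTER_CUBIC))
E
```

```text
(no output)
```

View pics/w8c.png

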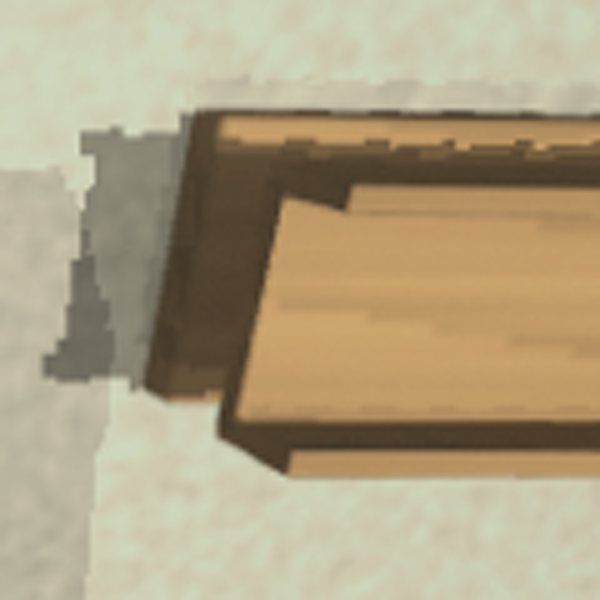

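```bash
python3 - <<'E'
from h import *
s=robot.state(); q=s['tool_rot']; print(s['clock'])
f=lambda p,z: back(np.array(p)/5+[440,140],z,'wrist',s).round(4)
a=f([[285,198],[238,420]],.05); b=f([[350,185],[350,212],[284,450],[290,477]],.068)
print(a,a.mean(0),np.linalg.norm(a[0]-a[1])); print(b,b.mean(0),np.linalg.norm(b[0]-b[3]))
c=f([[595,185],[595,478]],.068); print(c, np.degrees(np.arctan2(*(c[0]-b[0])[[1,0]])),np.degrees(np.arctan2(*(c[1]-b[3])[[1,0]])))
# dish centre: lip tip pixels in full image (381,186),(381,217)
l=back([[381,187],[381,217]],.093,'wrist',s); print('lip',l,l.mean(0)-s['tcp_pos'], np.degrees(np.arctan2(*(l.mean(0)-s['tcp_pos'])[[1,0]])))
E
```

```text
15.0
[[ 0.5823 -0.1826  0.05  ]
 [ 0.5342 -0.1775  0.05  ]] [ 0.55825 -0.18005  0.05   ] 0.04836961856372245
[[ 0.5888 -0.1823  0.068 ]
 [ 0.5834 -0.183   0.068 ]
 [ 0.5347 -0.1752  0.068 ]
 [ 0.5286 -0.1771  0.068 ]] [ 0.558875 -0.1794    0.068   ] 0.06042416735048985
[[ 0.5839 -0.2322  0.068 ]
 [ 0.5211 -0.2431  0.068 ]] -95.60825904992454 -96.48307369289721
lip [[ 0.59830901 -0.04958493  0.093     ]
 [ 0.57071011 -0.0494186   0.093     ]] [-0.00694237 -0.08841532 -0.08599669] -94.48965104002326
```

```bash
python3 -m pendant '{"translation":[[0.025,0,0],[0.1,0.01,0],[0.23,0.02,0],[0.42,0.04,0],[0.64,0.06,0],[0.86,0.08,0],[1.08,0.1,0],[1.28,0.12,0],[1.45,0.14,0],[1.58,0.15,0],[1.66,0.16,0],[1.7,0.16,0]],"rot":[[0,0,0],[0,0,0],[0,0,0],[0,0,0],[0,0,0],[0,0,0],[0,0,0],[0,0,0],[0,0,0],[0,0,0],[0,0,0],[0,0,0]]}'
python3 -m pendant '{"translation":[[0.025,0,0],[0.1,0.01,0],[0.23,0.02,0],[0.42,0.04,0],[0.64,0.06,0],[0.86,0.08,0],[1.08,0.1,0],[1.28,0.12,0],[1.45,0.14,0],[1.58,0.15,0],[1.66,0.16,0],[1.7,0.16,0]],"rot":[[0,0,0],[0,0,0],[0,0,0],[0,0,0],[0,0,0],[0,0,0],[0,0,0],[0,0,0],[0,0,0],[0,0,0],[0,0,0],[0,0,0]]}'
python3 v.py scene s9 140 340 140 340; python3 w.py w9
```

```text
clock: 16.5
tcp_pos: [0.578, -0.0281, 0.179]
tool_rot: [-0.0, -0.67, 0.743, 0.0]
wrist_force: [-0.2, 0.7, -2.5]
grip_width: 0.014
clock: 18.0
tcp_pos: [0.5647, -0.0951, 0.179]
tool_rot: [0.0, -0.67, 0.743, 0.0]
wrist_force: [-0.3, 0.1, -2.3]
grip_width: 0.014
18.05 [ 0.56467655 -0.09517987  0.17902014] [-7.32774708e-06 -6.69613765e-01  7.42709503e-01 -1.96561545e-05]
grip 0.78 [352.7, 53.3] [[0.45362812 0.1287344  0.127     ]]
grip 0.76 [203.4, 284.5] [[ 0.57553586 -0.09978633  0.127     ]]
ball_center 0.82 [194.7, 269.4] [[ 0.5835053  -0.08917886  0.127     ]]
```

View pics/s9.png

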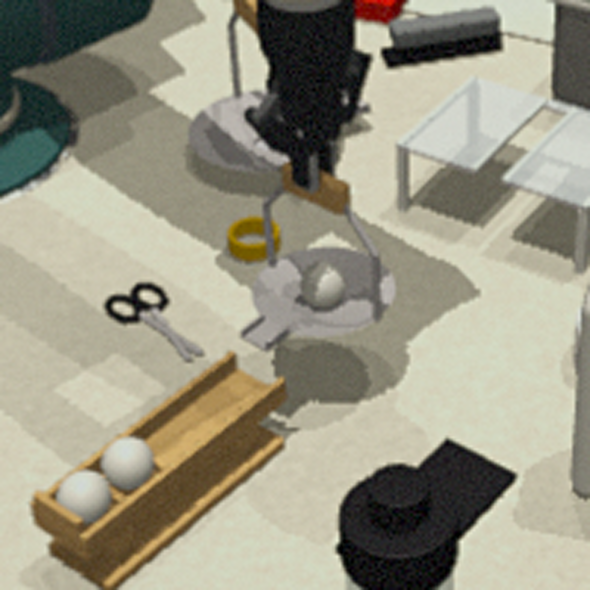

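View pics/w9.png

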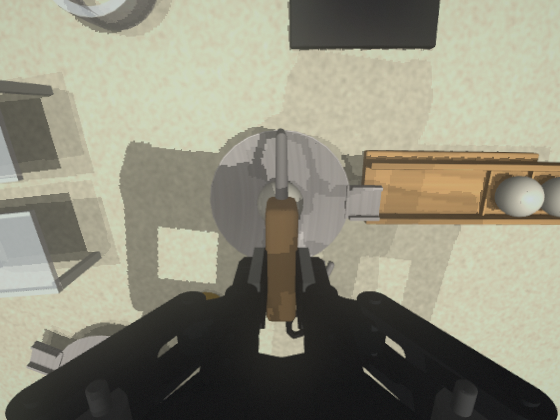

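```bash
python3 -m pendant '{"translation":[[0,0,0],[0,0,0],[0,0,0],[0,0,0],[0,0,0],[0,0,0]],"rot":[[0,0,0],[0,0,0],[0,0,0],[0,0,0],[0,0,0],[0,0,0]]}'
python3 - <<'E'
from h import *
s=robot.state(); im=robot.capture('wrist')[:,:,::-1].copy()
o=s['tcp_pos'].copy(); z0=o[2]-.1064; yaw=np.radians(-96)
d=np.array([np.cos(yaw),np.sin(yaw),0])
th=np.linspace(0,2*np.pi,60)[:,None]; c=lambda C,r:C+r*np.c_[np.cos(th),np.sin(th),0*th]
base=np.r_[o[:2],z0]
def dr(P,n,im,col): cv2.polylines(im,[np.round(proj(P,n,s)*16).astype(int).reshape(-1,1,2)],True,col,1,cv2.LINE_AA,4)
sc=robot.capture('scene')[:,:,::-1].copy()
for n,I in(('wrist',im),('scene',sc)):
    dr(c(base+[0,0,.022],.062),n,I,(0,0,255))
    # ball silhouette
    m,R,t=ext(n,s); cam=-R.T@t; C=base+[0,0,.028]; v=(cam-C)/np.linalg.norm(cam-C); u=np.cross(v,[0,0,1.]); u/=np.linalg.norm(u); w=np.cross(v,u)
    dr(C+.02*(np.cos(th)*u+np.sin(th)*w),n,I,(0,255,0))
    L=base+.088*d+[0,0,.021]; e=np.array([-d[1],d[0],0])*.015
    dr(np.array([L-e,L+e]),n,I,(255,0,0))
M=np.array([.557,-.180,.05]); r=L-M; print('lip in mouth x,y:',r@d,r@np.array([-d[1],d[0],0]),'z',L[2])
cv2.imwrite('pics/w10.png',cv2.resize(im[110:270,190:480],None,fx=2.7,fy=2.7,interpolation=cv2.INTER_CUBIC))
cv2.imwrite('pics/s10.png',cv2.resize(sc[190:310,200:300],None,fx=4.9,fy=4.9,interpolation=cv2.INTER_CUBIC))
E
```

```text
clock: 18.95
tcp_pos: [0.5647, -0.095, 0.179]
tool_rot: [-0.0, -0.67, 0.743, 0.0]
wrist_force: [0.1, 0.1, -3.4]
grip_width: 0.0142
lip in mouth x,y: 0.0027027230235769964 -0.0012576540642819318 z 0.09359283744458623
```

View pics/w10.png

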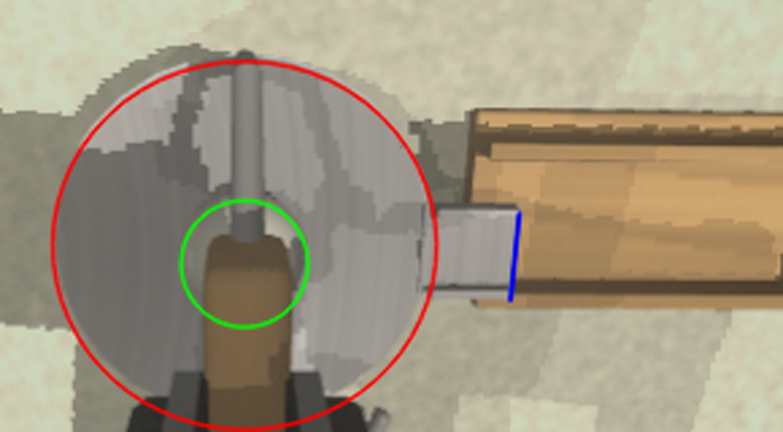

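View pics/s10.png

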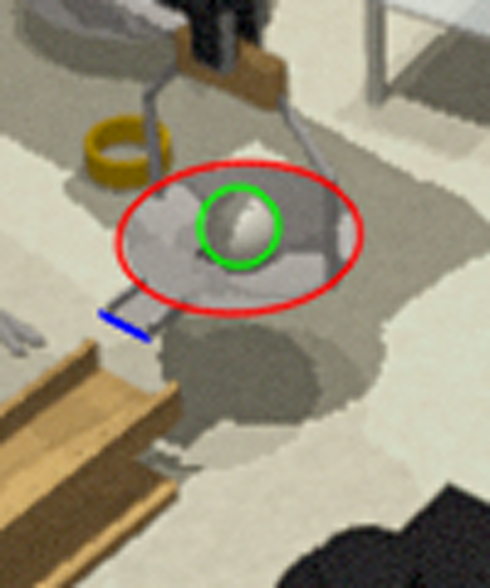

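```bash
python3 -c "
from bench import robot
print(robot.state()['clock'],robot.state()['dq'].round(4)); print(robot.job_done())"
```

```text
19.05 [-0.0006  0.0016 -0.0004  0.0011  0.0012 -0.0003]
the job is handed in; nothing more can be done
None
```

I gripped the middle-sized dish, the one under the guard, by its bar. I raised it about 8 mm, drew it out by the slot's open end, and lifted it clear. Then I turned it so its lip pointed along the trough at −96° and moved it to the rack mouth. I handed it in at 19.05 s of the 58 s allowed, still held; no verdict was reported.

**Last checks, before handing in:**

| Check | Measured | Allowed |
|---|---|---|
| Lip tip past the mouth | about 3 mm | −30 to 45 mm |
| Lip tip off the trough's midline | about 1 mm | ±20 mm |
| Lip tip height | about 94 mm (walls end at 68 mm) | 55 to 140 mm |
| Lip direction against the rack | within about 2° | 0.12 rad (about 7°) |

- **Position:** the lip figures come from the tool's pose and the measured mouth. An overlay of the expected dish, ball and lip matched the wrist and scene pictures.
- **Ball and stillness:** the ball looked centred to within a few millimetres and the dish looked level in those pictures. Joint speeds were near zero.
- **Other things on the desk:** the pictures showed the two drawn balls and the bystanders undisturbed, but I did not measure each one again.
- **Disagreements:** the cameras differed by 5 to 10 mm on where the guard and rack stand. The wrist pictures showed the lip pointing at about −94.5° while the tool read −96°. The dish itself is inferred from the tool, so its exact tilt and the ball's offset were not measured directly.

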